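# Fit the T-handle to a safe door and throw its bolts

### The arm

A 6-joint arm with a two-finger parallel gripper is mounted at the origin on the work surface. World frame = base frame: x ahead of the robot, y to its left, z up, the work surface at z = 0. Lengths are in mm, angles in rad, forces in N, time in s.
With the tool pointing down it reaches from about 350 to 975 mm from the base axis. Payload 7.1 kg.
Tool frame: the origin (TCP) lies at the centre of the arm's flange, where the gripper is bolted on; the fingertips stand 182 mm ahead of it and the grasp point (between the pads) lies 163 mm ahead of it; z points along the fingers, y is the line along which they close (so a half turn about z gives the same grasp; the last joint's range is limited). The gripper opens to 88 mm and grips with 3 to 60 N. Pads are 20 mm wide; open, the fingers measure 115 mm over their backs; the gripper's body (75 mm by 178 mm) begins 61 mm behind the grasp point.
Start: joints at [1.262, 0.423, 1.63, -0, 1.089, -0.019], TCP at [178.569, 598.932, 404.675] pointing down, gripper open.
Joint ranges: [-3, 3], [-0.9, 2.11], [0.09, 2.58], [-1.31, 4.45], [0.11, 2.69], [-2.54, 2.54]. Speed limits (rad/s): [2.39, 2.39, 3.01, 3.14, 3.14, 3.14].

### API

Orientations are given as a rotation vector (axis times angle).
In Python, from workcell import readout, get_image, ctrl gives the robot as it stands.
- The arm moves only by the tool step_arm, never from a script. Its argument "targets" is a list that holds one entry, the list of rows, each a list of 7 numbers: the shift along the world's x, y, z as a fraction of full scale, then the turn, a rotation vector about the world's x, y, z as a fraction of full scale, then the opening, from 0 (shut) to 1 (fully open). In form: [[[dx, dy, dz, wx, wy, wz, claw], ...]]. A call has exactly 5 rows; each row shifts and turns the commanded pose from where the row before left it; what a row does not reach is not made up. Full scale, the value 1, is 0.05 m for a shift and 4 degrees for a turn. A row lasts 1/8 s, in which the tool goes at most 62.5 mm and 10.7 degrees, less where a joint would pass 70% of its speed; a pose out of reach is approached as far as the arm can. A call with a number of a shift or a turn outside -1 to 1 is refused whole. A call with a gripper value outside its range is refused whole. The fingers move at their own pace and stop on an object; the grip force is fixed at half the most. Time passes only in rows, so rows that do not move let the fingers close, or fill a call up. It gives the time, the measured TCP pose, the force, the opening and the grip force at its end, in the units of the state.
- readout.get_obs(): the state, without advancing time (a new reading comes with each control period).
- get_image(name): name is "scene" or "top" or "wrist"; returns a dict with "pixels" (400x640x3 uint8, red, green, blue), "intrinsics" (3x3 intrinsics, pixels), "extrinsics" (4x4, takes a point from world to camera coordinates). Camera axes: x right, y down, z forward; pixel columns grow to the right and rows downward; lengths in mm; the calibration is good to about 2 mm. A picture is of the moment at which its call begins. There is no depth.
- ctrl.close_job(): hands the job in; it is judged then, once.
The state is a dict: "t": time; "qpos": joint angles; "qvel": joint speeds; "joint_torque": joint torques, N m; "ee_pos": TCP position; "orientation": TCP orientation; "ft_force": force on the tool from outside, world axes, zero at the start; "moment": the same for the moment, N m; "width": finger opening in mm; "grasp_force": force on a finger pad.
Only numpy, scipy, OpenCV 4.12 (cv2) and the standard library are available. Lean on these libraries where they do the work, as an engineer would, in place of code of your own. Each camera call takes 0.05 s, during which the arm holds its last target. There are 200 camera calls.

### The job

Fit the T-handle to the safe door that lies face up on the bench: set its flange over the hub's centre pin, turn it under light pressure until all four holes drop over the four studs, and seat it flush on the hub without forcing it. Then turn the handle clockwise until the bolts on both sides are thrown fully out, without straining it against the stop. Let go of the handle and leave everything else on the bench and on the door where it is.

Things in the scene. Friction and masses are not known exactly. Their poses are not given: they have to be found in the camera images.
- door: Dark grey safe door, 260 x 300 x 60 mm, on two battens 15 mm high, outer face up (75 mm above the bench), fixed to the bench. Origin under its middle at bench level; x along the 260 mm side, y along the 300 mm side, z up. On its face: a round black keypad (72 mm across, 20 mm high) at x = -83 mm and the hub at x = +35 mm.
- seat (a point): Middle of the upper face of the hub, a bright steel disc 104 mm across, 85 mm above the bench, on which the handle's flange must lie flush (axes as the door; it does not turn with the hub). Four brass studs stand on it, 10 mm in diameter, 14 mm high, the top 4.5 mm tapered to 5 mm, 90 degrees apart on a circle of 45 mm radius. Their angle is not measured: it has to be seen or felt.
- pin (a point): Middle of the top of the hub's centre pin, 24 mm above the hub's face: 20 mm in diameter, the top 5 mm tapered to 13 mm. The hub turns about this upright axis, stiffly (about 0.25 N m), was left at some angle and stays where it is left. Clockwise from above it throws the bolts of both sides out, 16 mm per radian, as far as a stop.
- handle: T-handle, about 0.55 kg, loose, flat on the bench: aluminium flange 120 mm across, 8 mm thick, with a 22 mm centre bore (28 mm deep) and four through holes of 12.5 mm on a circle of 45 mm radius, at 45, 135, 225 and 315 degrees from its x axis; a neck 36 mm across; a black bar on top. Origin: centre of the flange's underside, z up. Any quarter turn fits the studs.
- grip (a point): Middle of the handle's black bar, 40 mm above the flange's underside, axes as the handle: the bar is 84 mm long along x, 24 mm wide along y and 24 mm high.
- bolts_left_end (a point): Level with the ends of the two round steel bolts (22 mm) on the door's +y side, midway between them, 43 mm above the bench. In the door's frame its y is +156 mm with the bolts withdrawn, +176 mm fully thrown, against the stop. At the start the bolts are 0 to 8 mm out.
- bolts_right_end (a point): The same for the two bolts on the door's -y side: y is -156 mm withdrawn, -176 mm thrown. Both sides move together.
- nut_dish: Bystander: round steel dish with four nuts, 90 mm across, 24 mm high. Origin under its middle.
- padlock: Bystander: brass padlock lying flat, 80 x 50 x 22 mm.
- screwdriver: Bystander: red screwdriver, 200 mm long.
- spanner: Bystander: steel spanner, 190 mm long.
- grease_tin: Bystander: tin, 64 mm across, 75 mm high.
- blank_box: Bystander: blue box of key blanks, 120 x 75 x 45 mm.
- cylinder_lock: Bystander: brass profile lock cylinder, 62 x 33 x 17 mm, lying on the door's outer face near a corner, on the keypad's side.
- hammer: Bystander: hammer.
Not all that is in view belongs to the job. What is shaped like the handle but orange, turquoise or yellow is not meant.

How it is judged:
By the outcome, as a careful person would: the job done as asked, in the order asked, and still so for the second after the job is handed in, with the robot touching nothing.
It also fails if it takes over 67 s, if anything falls off the work surface, if the arm or the gripper's body presses on something with over 40 N, if the wrist force passes 120 N, or if a joint passes its speed limit or range.

## Working session

There is one attempt and no reset: what is moved stays moved. The work goes in short steps, Python scripts to look and compute and a tool call to move; the robot and the scene stay as the last step left them, time stands still between calls to the robot, and variables do not carry over. Pictures are saved under pics/ and viewed, at most 10 in all, crops included, and the job is handed in when it is done.

Besides the shell and the picture viewer there is one more tool, called by a JSON object that holds its "op" and its "data", one argument or row to a line. step_arm: Moves the arm, as the interface text tells. Shift numbers are shares of 0.05 m and turn numbers shares of 4 degrees, none past 1 either way. Its arguments: {"type":"object","properties":{"targets":{"type":"array"}},"required":["targets"]}

```bash
mkdir -p pics; cat > h.py <<'E'
import numpy as np,cv2
from workcell import readout,get_image,ctrl
def snap(n,f,crop=None,scale=1):
    d=get_image(n);im=cv2.cvtColor(np.ascontiguousarray(d["pixels"]),cv2.COLOR_RGB2BGR)
    cv2.imwrite(f"pics/{f}.png",im);np.savez(f"pics/{f}.npz",K=d["intrinsics"],E=d["extrinsics"]);return im
def p2w(f,u,v,z):
    d=np.load(f"pics/{f}.npz");K,E=d["K"],d["E"];R,t=E[:3,:3],E[:3,3]
    r=R.T@np.linalg.inv(K)@[u,v,1];c=-R.T@t;return c+r*(z-c[2])/r[2]
def w2p(f,P):
    d=np.load(f"pics/{f}.npz");q=d["K"]@(d["E"][:3,:3]@np.array(P,float)+d["E"][:3,3]);return q[:2]/q[2]
E
python3 - <<'E'
from h import *
a=snap("top","top0");b=snap("scene","scene0");snap("wrist","wr0")
for n in("top0","scene0","wr0"):
    d=np.load(f"pics/{n}.npz");print(n,(-d["E"][:3,:3].T@d["E"][:3,3]).round(),d["K"][0,0].round())
o=readout.get_obs();print(o)
E
```

```text
top0 [ 302.   45. 1096.] 410.0
scene0 [1525.  238. 1335.] 483.0
wr0 [ 97. 623. 384.] 286.0
{'t': 0.15, 'qpos': array([ 1.26197451e+00,  4.23692183e-01,  1.63050191e+00,  6.62549648e-06,
        1.08859953e+00, -1.90096731e-02]), 'qvel': array([-0.00043437, -0.00296643, -0.00346183,  0.00134157, -0.00110463,
        0.00113244]), 'joint_torque': array([ 2.31132099e-04, -5.44982779e+01, -2.73918521e+01,  6.43491559e-02,
        2.04208167e-02, -6.07325910e-05]), 'ee_pos': array([178.52302213, 598.73796955, 404.06828109]), 'orientation': array([-4.53619928e-01, -3.10846621e+00,  1.85956552e-03]), 'ft_force': array([ 0.57846143, -0.56912418,  0.2535813 ]), 'moment': array([ 0.04205385,  0.01532467, -0.0221238 ]), 'grasp_force': 0.0, 'width': 87.77772946040439}
```

View pics/top0.png

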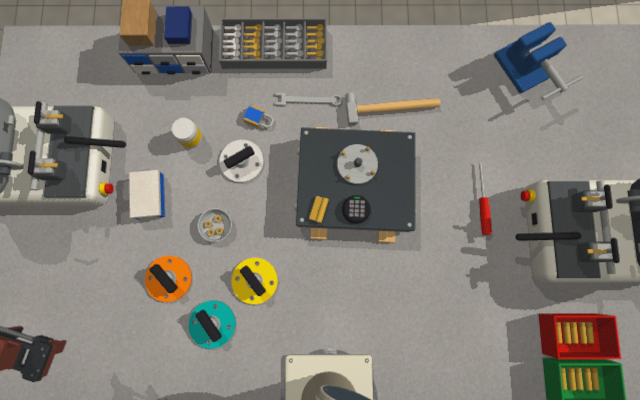

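View pics/scene0.png

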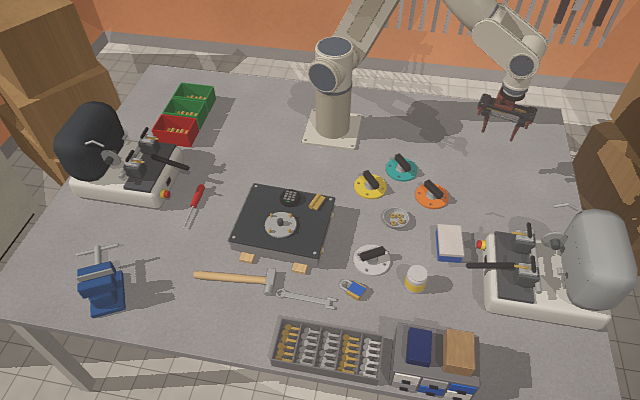

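The top view shows the aluminium handle at about (241,161), with its bar at (239,156). The hub is at (357,164), the keypad at (356,209) and the dish at (214,225). I'll zoom in on the handle and hub.

```bash
python3 - <<'E'
from h import *
im=cv2.imread("pics/top0.png")[125:235,210:410]
cv2.imwrite("pics/c0.png",cv2.resize(im,None,fx=4,fy=4,interpolation=cv2.INTER_CUBIC))
for n,u,v,z in[("hub",357.5,164,85),("pin",358,161.5,109),("keyp",356,209,95),("flange",241.5,161,8),("bar",239.5,156,52),("doorTL",300,129,75),("TR",415,131,75),("BR",415,230,75),("BL",297,225,75)]:print(n,p2w("top0",u,v,z).round(1))
E
```

```text
hub [586.2 -76.2  85. ]
pin [585.9 -74.7 109. ]
keyp [468.3 -68.9  95. ]
flange [616.8 233.1   8. ]
bar [617.7 231.2  52. ]
doorTL [683.8  70.9  75. ]
TR [ 677.9 -229.3   75. ]
BR [ 418.2 -217.7   75. ]
BL [431.1  77.6  75. ]
```

View pics/c0.png

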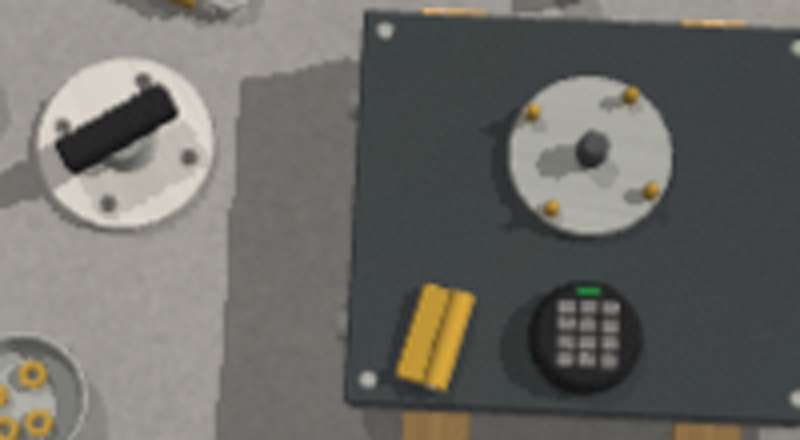

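The crop shows the bar running from about (62,158) to (175,98), with the flange holes at (144,80), (62,127), (190,157) and (108,203). The studs are at (533,112), (631,95), (652,190) and (552,208), and the pin top is at (593,147).

```bash
python3 - <<'E'
from h import *
f=lambda x,y,z:p2w("top0",(x+.5)/4-.5+210,(y+.5)/4-.5+125,z)[:2]
def circ(name,pts,z):
    P=np.array([f(x,y,z) for x,y in pts]);c=P.mean(0);d=P-c
    print(name,c.round(1),np.hypot(*d.T).round(1),(np.degrees(np.arctan2(d[:,1],d[:,0]))%90).round(1))
circ("studs",[(533,112),(631,95),(652,190),(552,208)],98)
circ("holes",[(144,80),(62,127),(190,157),(108,203)],8)
a,b=f(62,158,52),f(175,98,52);print("bar",(a+b)/2,np.linalg.norm(a-b),np.degrees(np.arctan2(*(a-b)[::-1])))
d=[f(386,31,75),f(368,380,75)];v=d[0]-d[1];print("door yaw",np.degrees(np.arctan2(v[1],v[0])),v)
# bar corner fit
o=readout.get_obs();from scipy.spatial.transform import Rotation as R
print(R.from_rotvec(o["orientation"]).as_matrix().round(3))
E
```

```text
studs [586.8 -75.1] [44.8 44.6 44.9 45. ] [55.2 55.2 55.7 55. ]
holes [619.6 234.2] [45.5 45.6 45.6 44.8] [75.7 76.8 76.  75.7]
bar [616.10215349 231.64676062] 84.15073551523207 119.15084857482289
door yaw -2.7789851007666195 [229.82112626 -11.15563456]
[[-0.958  0.286 -0.   ]
 [ 0.286  0.958 -0.001]
 [ 0.    -0.001 -1.   ]]
```

{"op": "step_arm", "data": {
  "targets": [
    [[0.88,-0.73,-0.15,0,0,-1,1],[0.88,-0.73,-0.15,0,0,-1,1],[0.88,-0.73,-0.15,0,0,-1,1],[0.88,-0.73,-0.15,0,0,-1,1],[0.88,-0.73,-0.15,0,0,-1,1]]
  ]
}}

```text
t: 0.78
ee_pos: [399.7, 415.1, 366.9]
orientation: [-0.99, -2.982, 0.0]
ft_force: [0.3, 0.9, 0.8]
width: 87.8
grasp_force: 0.0
```

{"op": "step_arm", "data": {
  "targets": [
    [[0.88,-0.73,-0.2,0,0,-1,1],[0.88,-0.73,-0.2,0,0,-1,1],[0.88,-0.73,-0.2,0,0,-1,1],[0.88,-0.73,-0.2,0,0,-1,1],[0.88,-0.73,-0.2,0,0,-1,1]]
  ]
}}

```text
t: 1.4
ee_pos: [619.8, 232.5, 316.6]
orientation: [-1.493, -2.764, 0.0]
ft_force: [0.4, 0.6, 0.1]
width: 87.6
grasp_force: 0.0
```

{"op": "step_arm", "data": {
  "targets": [
    [[0,0,0,0,0,-0.72,1],[0,0,0,0,0,0,1],[0,0,0,0,0,0,1],[0,0,0,0,0,0,1],[0,0,0,0,0,0,1]]
  ]
}}

```text
t: 2.02
ee_pos: [618.2, 234.5, 317.4]
orientation: [1.557, 2.729, 0.0]
ft_force: [-0.1, 0.4, -0.0]
width: 87.7
grasp_force: 0.0
```

```bash
cat >> h.py <<'E'
from scipy.spatial.transform import Rotation as R
def st():
    o=readout.get_obs();M=R.from_rotvec(o["orientation"]).as_matrix()
    print("t",round(o["t"],2),"pos",o["ee_pos"].round(1),"yaw",np.degrees(np.arctan2(M[1,1],M[0,1])).round(2),"z",M[:,2].round(3),"F",o["ft_force"].round(1),"M",o["moment"].round(2),"w",round(o["width"],1),"g",round(o["grasp_force"],1),"q6",o["qpos"][5].round(2));return o
E
python3 - <<'E'
from h import *
st();snap("wrist","wr1")
E
```

```text
t 2.02 pos [618.2 234.5 317.4] yaw 30.59 z [ 0.  0. -1.] F [-0.1  0.4 -0. ] M [-0.04  0.06  0.04] w 87.7 g 0.0 q6 -0.19
```

View pics/wr1.png

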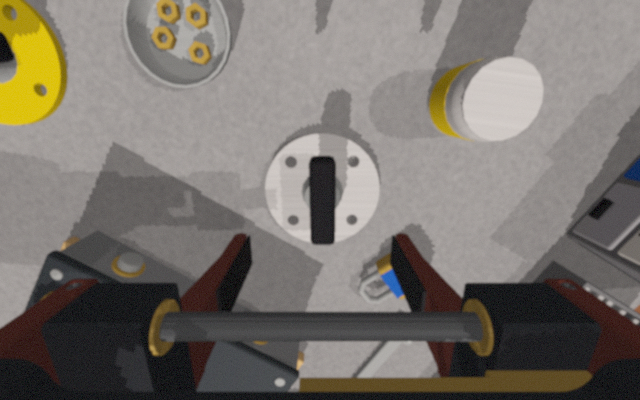

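In the wrist view, the bar's top face spans (310..334, 157..244). The holes are at (291,161), (353,161), (292,220) and (351,220).

```bash
python3 - <<'E'
from h import *
P=np.array([p2w("wr1",u,v,8)[:2] for u,v in[(291,161),(353,161),(292,220),(351,220)]]);c=P.mean(0);d=P-c
print("holes",c,np.hypot(*d.T),np.degrees(np.arctan2(d[:,1],d[:,0]))%90)
a,b=[p2w("wr1",u,v,52)[:2] for u,v in[(322,157),(323,243.5)]]
print("bar",(a+b)/2,np.linalg.norm(a-b),np.degrees(np.arctan2(*(a-b)[::-1])))
E
```

```text
holes [618.10610854 236.31363391] [44.96635855 45.28474232 45.64591778 45.32541419] [74.65072846 75.94486296 75.48572275 75.11576909]
bar [617.30907376 238.75912115] 82.11295683831001 121.24354826240479
```

{"op": "step_arm", "data": {
  "targets": [
    [[0,0.03,-0.6,0,0,0,1],[0,0,-0.6,0,0,0,1],[0,0,-0.5,0,0,0,1],[0,0,-0.4,0,0,0,1],[0,0,0,0,0,0,1]]
  ]
}}

```text
t: 2.7
ee_pos: [618.0, 235.3, 210.7]
orientation: [-1.557, -2.726, 0.003]
ft_force: [-0.4, -0.4, 0.7]
width: 87.4
grasp_force: 0.0
```

{"op": "step_arm", "data": {
  "targets": [
    [[0,0,0,0,0,0,0],[0,0,0,0,0,0,0],[0,0,0,0,0,0,0],[0,0,0,0,0,0,0],[0,0,0,0,0,0,0]]
  ]
}}

```text
t: 3.32
ee_pos: [618.6, 235.4, 212.3]
orientation: [1.558, 2.728, 0.0]
ft_force: [0.2, 0.6, 0.4]
width: 41.1
grasp_force: 0.0
```

{"op": "step_arm", "data": {
  "targets": [
    [[0,0,0,0,0,0,0],[0,0,0,0,0,0,0],[0,0,0,0,0,0,0],[0,0,0.1,0,0,0,0],[0,0,0.2,0,0,0,0]]
  ]
}}

```text
t: 3.95
ee_pos: [618.0, 235.2, 226.7]
orientation: [-1.558, -2.727, 0.003]
ft_force: [0.5, 0.3, -3.8]
width: 24.0
grasp_force: 30.0
```

```bash
python3 - <<'E'
from h import *
st()
E
```

```text
t 3.95 pos [618.  235.2 226.7] yaw 30.52 z [-0.002 -0.001 -1.   ] F [ 0.5  0.3 -3.8] M [-0.04  0.02  0.04] w 24.0 g 30.0 q6 -0.19
```

{"op": "step_arm", "data": {
  "targets": [
    [[0,0,0.6,0,0,0,0],[0,0,0.9,0,0,0,0],[0,-0.3,0.9,0,0,-0.5,0],[-0.1,-0.7,0,0,0,-1,0],[-0.1,-0.9,0,0,0,-1,0]]
  ]
}}

```text
t: 4.58
ee_pos: [608.2, 140.1, 348.6]
orientation: [1.79, 2.58, 0.002]
ft_force: [-0.1, -0.6, -4.7]
width: 23.4
grasp_force: 30.0
```

{"op": "step_arm", "data": {
  "targets": [
    [[-0.1,-0.8,0,0,0,-1,0],[-0.1,-0.6,0,0,0,-1,0],[-0.1,-0.2,0,0,0,-0.6,0],[-0.1,0,0,0,0,0,0],[0,0,0,0,0,0,0]]
  ]
}}

```text
t: 5.2
ee_pos: [588.2, 61.3, 347.3]
orientation: [-2.015, -2.41, -0.0]
ft_force: [-0.1, -0.0, -4.5]
width: 23.9
grasp_force: 30.0
```

```bash
python3 - <<'E'
from h import *
st();snap("wrist","wr2")
for p in[(586.8,-75.1,85),(586.8,-75.1,109)]:print(w2p("wr2",p))
E
```

```text
t 5.2 pos [588.2  61.3 347.3] yaw 10.2 z [-0.  0. -1.] F [-0.1 -0.  -4.5] M [-0.07  0.06  0.02] w 23.9 g 30.0 q6 -0.09
[296.8772409  329.36110311]
[294.88611105 347.75802272]
```

View pics/wr2.png

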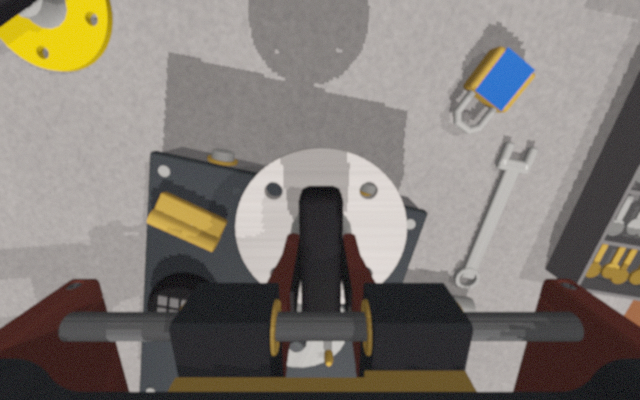

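The wrist view shows the held flange's holes at (274,190) and (369,190). The hub is hidden, so I'll pass over it and look back from the far side.

{"op": "step_arm", "data": {
  "targets": [
    [[0,-0.5,0,0,0,0,0],[0,-0.9,0,0,0,0,0],[0,-0.9,0,0,0,0,0],[0,-0.9,0,0,0,0,0],[0,-0.9,0,0,0,0,0]]
  ]
}}

```text
t: 5.88
ee_pos: [589.0, -145.0, 347.2]
orientation: [2.014, 2.41, 0.001]
ft_force: [0.7, 0.2, -4.7]
width: 23.7
grasp_force: 30.0
```

{"op": "step_arm", "data": {
  "targets": [
    [[0,-0.9,0,0,0,0,0],[0,-0.6,0,0,0,0,0],[0,0,0,0,0,0,0],[0,0,0,0,0,0,0],[0,0,0,0,0,0,0]]
  ]
}}

```text
t: 6.5
ee_pos: [588.8, -218.3, 347.1]
orientation: [-2.015, -2.41, -0.0]
ft_force: [0.1, -1.0, -4.4]
width: 24.0
grasp_force: 30.0
```

```bash
python3 - <<'E'
from h import *
a,b=[p2w("wr2",u,190,143)[:2] for u in(274,369)];d=(b-a);print("holes",a,b,np.linalg.norm(d),np.degrees(np.arctan2(d[1],d[0])))
n=np.array([d[1],-d[0]])/np.linalg.norm(d);m=(a+b)/2;print("centre",m+31.8*n,m-31.8*n)
st();snap("wrist","wr3")
for p in[(586.8,-75.1,85),(586.8,-75.1,109)]:print(w2p("wr3",p))
E
```

```text
holes [551.10963011  88.2976722 ] [613.66730503  99.47490151] 63.54835281950465 10.130188717695729
centre [587.98162422  62.58202838] [576.79531093 125.19054533]
t 6.5 pos [ 588.8 -218.3  347.1] yaw 10.21 z [-0.  0. -1.] F [ 0.1 -1.  -4.4] M [-0.08  0.08 -0.05] w 24.0 g 30.0 q6 -0.55
[352.6832101   29.10980726]
[356.49600799  19.66471007]
```

View pics/wr3.png

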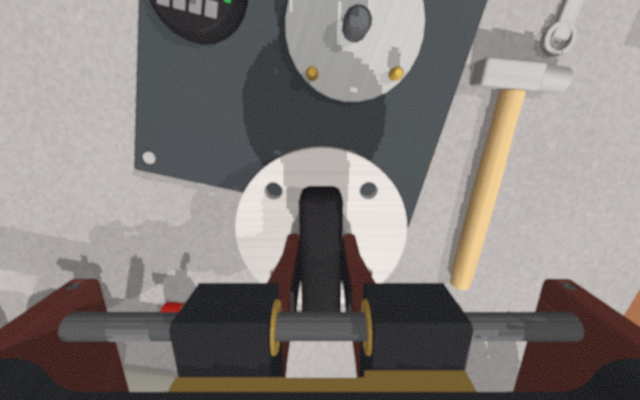

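The studs appear at (312,72) and (396,72), and the pin blob is centred around (357,22).

```bash
python3 - <<'E'
from h import *
for z,v in((99,72),(97,73)):
    a,b=[p2w("wr3",u,v,z)[:2] for u in(312.5,396.5)];d=b-a;print(np.linalg.norm(d),np.degrees(np.arctan2(d[1],d[0])))
    n=np.array([-d[1],d[0]])/np.linalg.norm(d);print((a+b)/2+31.8*n)
im=cv2.imread("pics/wr3.png");g=cv2.cvtColor(im,cv2.COLOR_BGR2GRAY)
for r in range(0,46,3):print(r,g[r,330:386:3])
hs=cv2.cvtColor(im,cv2.COLOR_BGR2HSV);m=cv2.inRange(hs[:110,280:430],(12,120,80),(30,255,255))
n,l,s,c=cv2.connectedComponentsWithStats(m);print(s[1:],c[1:]+[280,0])
# top image refinements
im=cv2.imread("pics/top0.png");hs=cv2.cvtColor(im,cv2.COLOR_BGR2HSV);m=cv2.inRange(hs[135:190,330:385],(12,120,80),(30,255,255))
n,l,s,c=cv2.connectedComponentsWithStats(m);print([p2w("top0",*(q+[330,135]),98)[:2].round(1) for q in c[1:]])
E
```

```text
61.47045075509122 10.127807844337623
[587.53114866 -74.0464214 ]
62.07034369396179 10.127893208751354
[587.84830335 -74.45658647]
0 [160 161 163 167 161 161 159 155 157 160 160 163 160 204 204 203 202 202
 202]
3 [162 162 162 203 167 163 160 157 155 135 147 154 160 205 205 205 201 201
 201]
6 [158 161 162 203 167 163 153 110  74  74  78  86 140 204 204 202 200 203
 202]
9 [160 160 162 206 167 159  99  60  81  92 112 104  86 176 206 201 200 204
 204]
12 [162 162 162 204 165 132  58  77  84  84 115 116 106 105 203 199 203 204
 203]
15 [159 160 164 199 161  74  63  95  94  90 118 115 112  83 185 200 202 202
 202]
18 [162 160 161 191 130  59  65 109 114 111 112 121 116  87 165 202 204 205
 201]
21 [158 158 151 185 132  65  76 108 109 113 113 119 118  90 179 202 203 205
 199]
24 [148 140 154 188 137  64  81 108 112 111 111 112 113  90 184 203 201 201
 201]
27 [139 139 150 186 120  66  82  92 103 102 112 108 100 115 199 203 203 201
 204]
30 [139 141 153 186 109  68  80  93  96 100 106 100  95 176 202 202 202 202
 207]
33 [139 140 151 185 150  75  80  84  98  93  96  92 144 201 203 203 203 203
 206]
36 [137 142 148 183 178  93  79  89  89  93  88 102 193 202 201 204 201 205
 207]
39 [140 136 149 185 187 167 101  92  86  87 102 177 201 202 203 203 201 206
 208]
42 [140 140 147 182 185 186 181 162 154 167 199 202 203 200 203 200 205 205
 203]
45 [138 135 135 151 179 186 194 200 206 204 201 202 200 200 205 199 207 204
 203]
[[ 27  67  11  13 109]
 [110  67  13  13 125]] [[311.76146789  72.87155963]
 [395.768       73.184     ]]
[array([ 623.6, -100.4]), array([612.7, -38.1]), array([ 560.9, -110.8]), array([549.9, -49.1])]
```

{"op": "step_arm", "data": {
  "targets": [
    [[0,0.5,0,0,0,0,0],[-0.03,0.8,0,0,0,0,0],[0,0.9,0,0,0,0,0],[0,0.5,0,0,0,0,0],[0,0.15,-0.1,0,0,0,0]]
  ]
}}

```text
t: 7.18
ee_pos: [587.2, -74.9, 342.6]
orientation: [2.013, 2.411, 0.001]
ft_force: [-0.7, 0.1, -4.2]
width: 24.0
grasp_force: 30.0
```

{"op": "step_arm", "data": {
  "targets": [
    [[0,0,-0.2,0,0,0,0],[0,0,-0.1,0,0,0,0],[0,0,0,0,0,0,0],[0,0,0,0,0,0,0],[0,0,0,0,0,0,0]]
  ]
}}

```text
t: 7.8
ee_pos: [587.2, -77.4, 327.4]
orientation: [2.017, 2.408, 0.0]
ft_force: [0.8, 0.0, -5.5]
width: 23.8
grasp_force: 30.0
```

```bash
python3 - <<'E'
from h import *
st()
E
```

```text
t 7.8 pos [587.2 -77.4 327.4] yaw 10.09 z [ 0. -0. -1.] F [ 0.8  0.  -5.5] M [-0.06  0.04 -0.01] w 23.8 g 30.0 q6 -0.33
```

{"op": "step_arm", "data": {
  "targets": [
    [[0.006,0.034,-0.06,0,0,0,0],[0,0,-0.06,0,0,0,0],[0,0,-0.06,0,0,0,0],[0,0,-0.06,0,0,0,0],[0,0,0,0,0,0,0]]
  ]
}}

```text
t: 8.43
ee_pos: [587.4, -75.3, 314.9]
orientation: [-2.017, -2.408, 0.0]
ft_force: [0.5, 0.5, -4.7]
width: 23.7
grasp_force: 30.0
```

```bash
python3 - <<'E'
from h import *
st()
E
```

```text
t 8.43 pos [587.4 -75.3 314.9] yaw 10.11 z [-0.  0. -1.] F [ 0.5  0.5 -4.7] M [-0.02  0.03  0.02] w 23.7 g 30.0 q6 -0.32
```

{"op": "step_arm", "data": {
  "targets": [
    [[0,0,-0.03,0,0,0,0],[0,0,-0.03,0,0,0,0],[0,0,-0.03,0,0,0,0],[0,0,-0.03,0,0,0,0],[0,0,0,0,0,0,0]]
  ]
}}

```text
t: 9.05
ee_pos: [587.4, -75.4, 309.1]
orientation: [-2.017, -2.409, -0.0]
ft_force: [0.7, 1.1, -4.5]
width: 24.0
grasp_force: 30.0
```

```bash
python3 - <<'E'
from h import *
st()
E
```

```text
t 9.05 pos [587.4 -75.4 309.1] yaw 10.12 z [-0.  0. -1.] F [ 0.7  1.1 -4.5] M [ 0.03 -0.03  0.01] w 24.0 g 30.0 q6 -0.32
```

{"op": "step_arm", "data": {
  "targets": [
    [[0,0,-0.03,0,0,0,0],[0,0,-0.03,0,0,0,0],[0,0,-0.03,0,0,0,0],[0,0,-0.03,0,0,0,0],[0,0,0,0,0,0,0]]
  ]
}}

```text
t: 9.68
ee_pos: [587.4, -75.4, 303.0]
orientation: [-2.017, -2.408, -0.0]
ft_force: [0.1, -0.3, -3.8]
width: 23.9
grasp_force: 30.0
```

```bash
python3 - <<'E'
from h import *
st()
E
```

```text
t 9.68 pos [587.4 -75.4 303. ] yaw 10.11 z [-0.  0. -1.] F [ 0.1 -0.3 -3.8] M [ 0.04 -0.12 -0.01] w 23.9 g 30.0 q6 -0.32
```

{"op": "step_arm", "data": {
  "targets": [
    [[0,0,-0.03,0,0,0,0],[0,0,-0.03,0,0,0,0],[0,0,-0.03,0,0,0,0],[0,0,-0.02,0,0,0,0],[0,0,0,0,0,0,0]]
  ]
}}

```text
t: 10.3
ee_pos: [587.4, -75.3, 297.6]
orientation: [-2.017, -2.409, 0.0]
ft_force: [0.2, 0.7, -5.0]
width: 23.9
grasp_force: 30.0
```

```bash
python3 - <<'E'
from h import *
st()
E
```

```text
t 10.3 pos [587.4 -75.3 297.6] yaw 10.12 z [-0.  0. -1.] F [ 0.2  0.7 -5. ] M [ 0.02 -0.09 -0.05] w 23.9 g 30.0 q6 -0.32
```

Almost seated, with about 0.3 mm left. I'll take small steps until contact.

{"op": "step_arm", "data": {
  "targets": [
    [[0,0,-0.01,0,0,0,0],[0,0,0,0,0,0,0],[0,0,-0.006,0,0,0,0],[0,0,0,0,0,0,0],[0,0,0,0,0,0,0]]
  ]
}}

```text
t: 10.92
ee_pos: [587.4, -75.3, 297.1]
orientation: [2.017, 2.409, 0.0]
ft_force: [-1.4, 1.0, 0.1]
width: 23.5
grasp_force: 30.0
```

```bash
python3 - <<'E'
from h import *
st()
E
```

```text
t 10.93 pos [587.4 -75.3 297.1] yaw 10.11 z [ 0.  0. -1.] F [-1.4  1.   0.1] M [0.16 0.22 0.01] w 23.5 g 30.0 q6 -0.32
```

{"op": "step_arm", "data": {
  "targets": [
    [[0,0,0,0,0,-0.4,0],[0,0,0,0,0,-0.8,0],[0,0,0,0,0,-1,0],[0,0,0,0,0,-1,0],[0,0,0,0,0,-0.8,0]]
  ]
}}

```text
t: 11.55
ee_pos: [587.7, -75.0, 297.2]
orientation: [2.335, 2.101, 0.002]
ft_force: [0.9, 3.5, -1.0]
width: 23.8
grasp_force: 30.0
```

```bash
python3 - <<'E'
from h import *
st()
E
```

```text
t 11.55 pos [587.7 -75.  297.2] yaw -6.03 z [ 0.001  0.    -1.   ] F [ 0.9  3.5 -1. ] M [0.62 0.02 0.35] w 23.8 g 30.0 q6 -0.04
```

{"op": "step_arm", "data": {
  "targets": [
    [[-0.002,0.003,0,0,0,-0.8,0],[-0.002,0.002,0,0,0,-1,0],[-0.002,0.001,0,0,0,-0.8,0],[-0.002,0.001,0,0,0,-0.4,0],[0,0,0,0,0,0,0]]
  ]
}}

```text
t: 12.18
ee_pos: [587.5, -74.9, 297.2]
orientation: [2.539, 1.848, 0.002]
ft_force: [3.7, 3.3, -0.4]
width: 23.7
grasp_force: 30.0
```

```bash
python3 - <<'E'
from h import *
st();snap("top","top1")
a=cv2.imread("pics/top0.png")[120:245,280:435];b=cv2.imread("pics/top1.png")[120:245,280:435]
z=lambda i:cv2.resize(i,None,fx=2.5,fy=4,interpolation=cv2.INTER_CUBIC)
cv2.imwrite("pics/c1.png",np.hstack([z(a),z(b)]))
for s in(1,-1):
  for yy in(156,160,164,168,172,176):
    for x in(-80,80):
      th=np.radians(-2.8);c=np.array([587.3,-74.4])-35*np.array([np.cos(th),np.sin(th)])
      P=c+np.array([[np.cos(th),-np.sin(th)],[np.sin(th),np.cos(th)]])@[x,s*yy];print(s,yy,x,w2p("top1",[*P,54]).round(1),end=" ")
  print()
E
```

```text
t 12.18 pos [587.5 -74.9 297.2] yaw -17.89 z [ 0.002  0.    -1.   ] F [ 3.7  3.3 -0.4] M [ 0.61 -0.37  0.04] w 23.7 g 30.0 q6 0.16
1 156 -80 [293.7 207.2] 1 156 80 [297.  147.6] 1 160 -80 [292.1 207.1] 1 160 80 [295.5 147.6] 1 164 -80 [290.6 207. ] 1 164 80 [294.  147.5] 1 168 -80 [289. 207.] 1 168 80 [292.5 147.4] 1 172 -80 [287.5 206.9] 1 172 80 [291.  147.4] 1 176 -80 [286.  206.8] 1 176 80 [289.5 147.3] 
-1 156 -80 [414.8 212.9] -1 156 80 [415.1 153. ] -1 160 -80 [416.4 213. ] -1 160 80 [416.6 153.1] -1 164 -80 [417.9 213. ] -1 164 80 [418.1 153.2] -1 168 -80 [419.5 213.1] -1 168 80 [419.6 153.3] -1 172 -80 [421.1 213.2] -1 172 80 [421.2 153.3] -1 176 -80 [422.6 213.3] -1 176 80 [422.7 153.4]
```

View pics/c1.png

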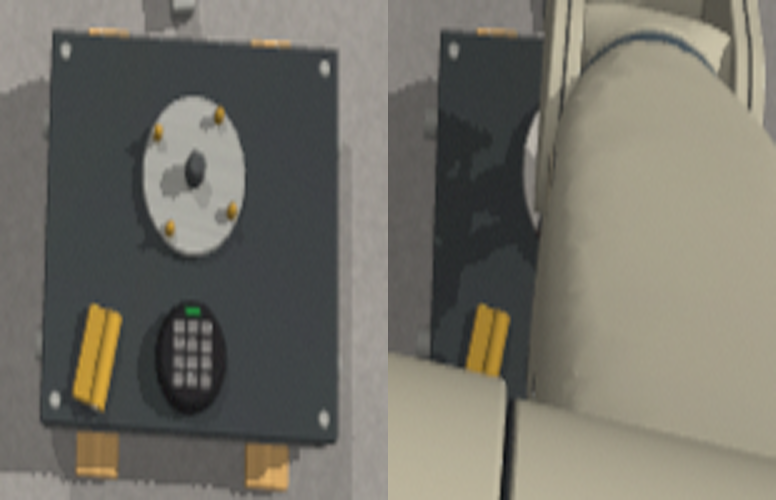

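The left view is before and the right view is now. On the +y side the bolt ends moved from about crop x 43 to about x 36, roughly 8 mm, as expected for 28°. I estimate about 12 mm (43°) remain, so I'll continue.

{"op": "step_arm", "data": {
  "targets": [
    [[0.006,0.003,0,0,0,-0.6,0],[0,0.003,0,0,0,-1,0],[0,0.002,0,0,0,-1,0],[0,0,0,0,0,-0.6,0],[0,0,0,0,0,0,0]]
  ]
}}

```text
t: 12.85
ee_pos: [587.6, -74.7, 297.1]
orientation: [2.729, 1.555, 0.001]
ft_force: [3.4, 2.8, 0.3]
width: 23.8
grasp_force: 30.0
```

```bash
python3 - <<'E'
from h import *
st()
E
```

```text
t 12.85 pos [587.6 -74.7 297.1] yaw -30.66 z [ 0.001 -0.    -1.   ] F [3.4 2.8 0.3] M [ 0.36 -0.3  -0.04] w 23.8 g 30.0 q6 0.39
```

{"op": "step_arm", "data": {
  "targets": [
    [[0.004,0.003,0,0,0,-0.5,0],[0,0.002,0,0,0,-0.5,0],[0,0,0,0,0,-0.5,0],[0,0,0,0,0,-0.5,0],[0,0,0,0,0,-0.5,0]]
  ]
}}

```text
t: 13.48
ee_pos: [587.6, -74.5, 297.1]
orientation: [2.856, 1.307, 0.001]
ft_force: [3.2, -0.4, 4.3]
width: 23.8
grasp_force: 30.0
```

```bash
python3 - <<'E'
from h import *
st()
E
```

```text
t 13.47 pos [587.6 -74.5 297.1] yaw -40.81 z [ 0.001 -0.    -1.   ] F [ 3.2 -0.4  4.3] M [-0.1  -0.32  0.3 ] w 23.8 g 30.0 q6 0.57
```

{"op": "step_arm", "data": {
  "targets": [
    [[0.002,0,0,0,0,-0.4,0],[0,0,0,0,0,-0.4,0],[0,0,0,0,0,-0.4,0],[0,0,0,0,0,-0.3,0],[0,0,0,0,0,-0.3,0]]
  ]
}}

```text
t: 14.1
ee_pos: [587.6, -74.5, 297.1]
orientation: [2.932, 1.126, 0.0]
ft_force: [2.2, -1.1, 5.7]
width: 24.3
grasp_force: 30.0
```

```bash
python3 - <<'E'
from h import *
st();snap("top","top2")
a=cv2.imread("pics/top1.png");b=cv2.imread("pics/top2.png")
for n in("top0","top1","top2"):
  g=cv2.imread(f"pics/{n}.png",0)
  for r in(149,206):print(n,r,g[r-2:r+3,284:302].mean(0).round().astype(int))
E
```

```text
t 14.1 pos [587.6 -74.5 297.1] yaw -47.97 z [ 0. -0. -1.] F [ 2.2 -1.1  5.7] M [-0.25 -0.23  0.3 ] w 24.3 g 30.0 q6 0.69
top0 149 [107 107 108 109 110 109 108 108 109 109 109 110 109 113 116 103  57  67]
top0 206 [110 110 112 112 111 111 112 111 110 110 110 115 103  57  69  68  68  68]
top1 149 [90 91 90 92 92 92 92 91 92 92 93 99 99 99 99 87 42 43]
top1 206 [96 95 95 94 94 93 94 92 96 96 96 97 86 46 53 55 55 56]
top2 149 [ 90  90  91  92  92  92  91  93  98  99  99 100  99  99  98  87  48  57]
top2 206 [97 96 95 95 93 96 95 95 96 97 96 97 87 49 59 57 57 58]
```

{"op": "step_arm", "data": {
  "targets": [
    [[0.002,0,0,0,0,-0.3,0],[0,0,0,0,0,-0.3,0],[0,0,0,0,0,-0.3,0],[0,0,0,0,0,-0.3,0],[0,0,0,0,0,-0.3,0]]
  ]
}}

```text
t: 14.78
ee_pos: [587.7, -74.4, 297.1]
orientation: [2.987, 0.971, 0.0]
ft_force: [1.5, -1.6, 5.8]
width: 24.1
grasp_force: 30.0
```

```bash
python3 - <<'E'
from h import *
st()
E
```

```text
t 14.78 pos [587.7 -74.4 297.1] yaw -53.97 z [ 0. -0. -1.] F [ 1.5 -1.6  5.8] M [-0.18 -0.14  0.25] w 24.1 g 30.0 q6 0.8
```

{"op": "step_arm", "data": {
  "targets": [
    [[0,0,0,0,0,-0.2,0],[0,0,0,0,0,-0.2,0],[0,0,0,0,0,-0.2,0],[0,0,0,0,0,-0.2,0],[0,0,0,0,0,-0.2,0]]
  ]
}}

```text
t: 15.4
ee_pos: [587.8, -74.4, 297.1]
orientation: [3.018, 0.869, 0.001]
ft_force: [2.2, -0.1, 5.1]
width: 23.9
grasp_force: 30.6
```

```bash
python3 - <<'E'
from h import *
st()
E
```

```text
t 15.4 pos [587.8 -74.4 297.1] yaw -57.87 z [ 0.001 -0.001 -1.   ] F [ 2.2 -0.1  5.1] M [-0.06 -0.29  0.88] w 23.9 g 30.6 q6 0.86
```

The moment has jumped from 0.25 to 0.88 N m, so it is probably at the stop. I'll hold and check.

{"op": "step_arm", "data": {
  "targets": [
    [[0,0,0,0,0,0,0],[0,0,0,0,0,0,0],[0,0,0,0,0,0,0],[0,0,0,0,0,0,0],[0,0,0,0,0,0,0]]
  ]
}}

```text
t: 16.02
ee_pos: [587.8, -74.3, 297.1]
orientation: [3.018, 0.87, 0.0]
ft_force: [1.5, -1.1, 5.1]
width: 23.9
grasp_force: 30.6
```

```bash
python3 - <<'E'
from h import *
st();snap("top","top3")
g=cv2.imread("pics/top3.png",0)
for r in(149,206):print(r,g[r-2:r+3,284:302].mean(0).round().astype(int))
E
```

```text
t 16.02 pos [587.8 -74.3 297.1] yaw -57.84 z [ 0.    -0.001 -1.   ] F [ 1.5 -1.1  5.1] M [-0.13 -0.28  0.9 ] w 23.9 g 30.6 q6 0.86
149 [ 91  90  91  92  93  93  96  98  98  99 100  99  99  99  99  86  47  57]
206 [97 96 96 98 99 96 96 96 96 96 96 97 87 48 58 57 57 57]
```

The stop is confirmed: the moment holds at 0.9 N m against 0.25 N m of friction. I'll ease off slightly, release and raise the arm.

{"op": "step_arm", "data": {
  "targets": [
    [[0,0,0,0,0,0.1,0],[0,0,0,0,0,0,0],[0,0,0,0,0,0,1],[0,0,0,0,0,0,1],[0,0,0,0,0,0,1]]
  ]
}}

```text
t: 16.7
ee_pos: [587.2, -74.3, 296.3]
orientation: [-3.015, -0.878, 0.002]
ft_force: [-0.5, 0.3, -0.4]
width: 50.4
grasp_force: 0.0
```

{"op": "step_arm", "data": {
  "targets": [
    [[0,0,0,0,0,0,1],[0,0,0,0,0,0,1],[0,0,0.1,0,0,0,1],[0,0,0.4,0,0,0,1],[0,0,0.8,0,0,0,1]]
  ]
}}

```text
t: 17.32
ee_pos: [587.1, -74.3, 361.4]
orientation: [-3.015, -0.879, 0.005]
ft_force: [0.0, 0.2, 0.1]
width: 87.8
grasp_force: 0.0
```

{"op": "step_arm", "data": {
  "targets": [
    [[0,0,0.9,0,0,0,1],[-0.5,0.5,0.3,0,0,0,1],[-0.7,0.7,0,0,0,0,1],[-0.7,0.7,0,0,0,0,1],[-0.7,0.7,0,0,0,0,1]]
  ]
}}

```text
t: 17.95
ee_pos: [456.4, 56.5, 422.4]
orientation: [3.016, 0.879, 0.001]
ft_force: [0.8, 1.1, 0.5]
width: 87.9
grasp_force: 0.0
```

{"op": "step_arm", "data": {
  "targets": [
    [[-0.5,0.9,0,0,0,0,1],[-0.3,0.9,0,0,0,0,1],[0,0.9,0,0,0,0,1],[0,0.6,0,0,0,0,1],[0,0,0,0,0,0,1]]
  ]
}}

```text
t: 18.58
ee_pos: [417.5, 222.0, 422.3]
orientation: [-3.014, -0.884, -0.001]
ft_force: [-0.7, 0.6, -0.7]
width: 87.8
grasp_force: 0.0
```

```bash
python3 - <<'E'
from h import *
st();im=snap("top","top4")
cv2.imwrite("pics/c4.png",cv2.resize(im[115:250,270:440],None,fx=4,fy=4,interpolation=cv2.INTER_CUBIC))
E
```

```text
t 18.57 pos [417.5 222.  422.3] yaw -57.31 z [ 0.001  0.    -1.   ] F [-0.7  0.6 -0.7] M [-0.02  0.14  0.04] w 87.8 g 0.0 q6 1.46
```

View pics/c4.png

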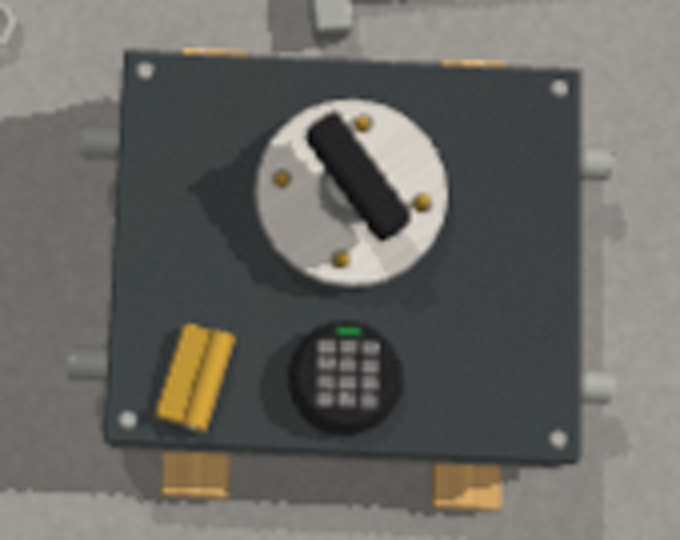

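The flange sits flush with all four studs showing through. The bolts stand fully out on both sides: the right ends are at about column 422.4 against 422.7 predicted for fully thrown. Handing in.

```bash
python3 -c "
from workcell import ctrl
print(ctrl.close_job())"
```

```text
the job is handed in; nothing more can be done
None
```

The handle is seated flush on the hub over all four studs, the bolts are thrown out to the stop on both sides, the gripper has let go, and the job is handed in (18.6 s of the 67 s used).

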